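# Lock the sprung dust cap into the bearing collar of a gear unit

### The arm

A 6-joint arm with a two-finger parallel gripper is mounted at the origin on the work surface. World frame = base frame: x ahead of the robot, y to its left, z up, the work surface at z = 0. Lengths are in m, angles in rad, forces in N, time in s.
With the tool pointing down it reaches from about 0.425 to 0.95 m from the base axis. Payload 3.5 kg.
Tool frame: the origin (TCP) lies at the very end of the fingers, on their centre line; the grasp point (between the pads) lies 19 mm behind it (ctrl.grip_point_offset is the distance from the TCP to the grasp point, in m); z points along the fingers, y is the line along which they close (so a half turn about z gives the same grasp; the last joint's range is limited). The gripper opens to 85 mm and grips with 20 to 120 N. Pads are 22 mm wide; open, the fingers measure 114 mm over their backs; the gripper's body (76 mm by 85 mm) begins 54 mm behind the grasp point. The pads swing forward as they close: fully open they stand 13 mm farther back than shut.
Start: joints at [1.166, 0.286, 1.577, -0, 1.279, -0.15], TCP at [0.17, 0.653, 0.231] pointing down, gripper open.
Joint ranges: [-2.77, 2.77], [-0.9, 2.22], [0.21, 2.48], [-1.53, 4.67], [0.24, 2.81], [-2.84, 2.84]. Speed limits (rad/s): [2.79, 2.79, 3.14, 3.14, 3.14, 3.14].

### API

Orientations are given as a unit quaternion [x, y, z, w].
In Python, from plant import telemetry, vision, ctrl gives the robot as it stands.
- The arm moves only by the tool arm_command, never from a script. Its argument "series" is one flat list of numbers, 7 for each row, row after row: the shift along the tool's x, y, z in cm, then the turn, a rotation vector about the tool's x, y, z in degrees, then the closure, from 0 (fully open) to 1 (shut). A call has 1 to 10 rows; each row is the pose to reach, as a shift and turn from the pose commanded when the call began, along the tool's axes at that moment; what a row does not reach only later rows make up. A row lasts 1/12 s, in which the tool goes at most 41.7 mm and 7.16 degrees, less where a joint would pass 70% of its speed; a pose out of reach is approached as far as the arm can. A call with a gripper value outside its range is refused whole. The fingers move at their own pace and stop on an object; "force" is the grip in N (left out, the last holds). Time passes only in rows, so rows that repeat a pose let the fingers close. It gives the time, the measured TCP pose, the force, the opening and the grip force at its end, in the units of the state.
- telemetry.get_state(): the state, without advancing time (a new reading comes with each control period).
- vision.read_camera(name): name is "scene" or "top"; returns a dict with "color" (420x560x3 uint8, blue, green, red), "K" (3x3 intrinsics, pixels), "D" ([k1, k2, p1, p2, k3] as OpenCV has them; the pictures are not rectified), "rvec" (rotation vector, rad) and "tvec" (3), from world to camera coordinates, as OpenCV has them. Camera axes: x right, y down, z forward; pixel columns grow to the right and rows downward; lengths in m; the calibration is good to about 2 mm. A picture is of the moment at which its call begins. There is no depth.
- ctrl.sign_off(): hands the job in; it is judged then, once.
The state is a dict: "time": time; "qpos": joint angles; "dq": joint speeds; "joint_efforts": joint torques, N m; "eef_pos": TCP position; "tcp_rot": TCP orientation; "contact_force": force on the tool from outside, world axes, zero at the start; "wrist_torque": the same for the moment, N m; "opening": opening from 0.0 (shut) to 1.0 (fully open); "finger_force": force on a finger pad.
Only numpy, scipy, OpenCV 4.12 (cv2) and the standard library are available. Lean on these libraries where they do the work, as an engineer would, in place of code of your own. Each camera call takes 0.05 s, during which the arm holds its last target. There are 200 camera calls.

### The job

Close the open bearing collar on top of the gear unit with the larger of the two black dust caps: pinch its two side tabs together, lower it squarely into the collar, press it gently down against the rubber seal ring, and keep pressing while you let the tabs spring out into the groove, so that the cap stays locked in when you let go. The unit's levelling feet are not always set to the same height, so feel for the rim, and the plastic cracks if it is pressed harder than 25 N; leave everything else where it is.

Things in the scene. Friction and masses are not known exactly. Their poses are not given: they have to be found in the camera images.
- cap: larger of two black plastic dust caps, loose, right way up on the bench, about 90 g. Origin: centre of its underside, z up. From below: round plug, 58 mm diameter, 14 mm tall, 2 mm chamfer at its foot; flange, 74 mm diameter, 3 mm thick, top 17 mm above the origin; on it two upright finger grips facing each other across y, up to 38 mm above the origin. Can be carried by the pinched grips
- grips (a point): on the cap's axis at half height of the two finger grips, 27.5 mm above its underside; axes as the cap's. Each grip is 22 mm wide along x, 5 mm thick, 21 mm tall; outer faces at y = +27 and -27 mm when free, +22 and -22 mm when fully pinched. Each is the upper part of a tab that slides 5 mm inwards along y against its spring
- lips (a point): on the cap's axis, level with the top of the lips, 6.5 mm above its underside and 7.5 mm below the flange. Under each grip the tab ends in a flat lip, 16 mm wide, 3 mm thick, reaching 33.8 mm from the axis when free, inside the plug's outline when fully pinched. The lips are square-edged: the cap cannot be snapped in unpinched
- tab_a (a joint): inward travel of the cap's tab at +y: 0 sprung out, 0.005 m fully pinched; its spring pushes out with 4.5 N at 0, rising to 12 N at full pinch
- tab_b (a joint): the same for the tab at -y
- base: steel base plate of the gear unit, fixed on the bench, 180 x 300 x 10 mm. Origin: on the bench, exactly under the axis of the bearing collar, z up. Above it, on four screw-set levelling feet with rubber pads, stands an aluminium worm gearbox, 116 mm square, with the collar on top. Under load the unit gives straight down, 1 mm per 15 N, and springs back
- rim_nominal (a point): centre of the collar's rim at nominal height, 140 mm above the bench, axis vertical; the true rim stands 130 to 150 mm high, as its feet are set. Collar: outer diameter 86 mm, bore 60 mm, 22 mm deep, open. On the rim lies a rubber seal ring, 65 to 73 mm diameter, 3 mm proud, under the cap's flange; it gives from 2 N and is flush with the rim at 6.5 N
- groove_nominal (a point): centre of the groove's upper edge, 6 mm below the rim at nominal height (it rises and falls with the rim). The groove runs all round the bore, 70 mm diameter, 6 to 12 mm below the rim. With the seal squeezed to within 1.5 mm of flush (4.5 N or more) the cap's lips face it and can spring out; the seal then holds the cap up against its lips
- motor (a point): nominal middle of the unit's grey motor, which lies along the base's +y from the gearbox: 88 mm thick, its top nominally 128 mm above the bench (it rises and falls with the rim), its end 200 mm from the collar's axis
- small_cap: a smaller cap of the same shape (flange 52 mm diameter) for another machine, loose on the bench; not to be used. Origin: centre of its underside
- bearing: steel ball bearing, 52 mm diameter, 15 mm thick, lying on the bench. Origin: centre of its underside
- grease_tin: tin, 72 mm diameter, 75 mm tall. Origin: centre of its underside
- pliers: circlip pliers with red handles lying on the bench, 140 mm long, along their x. Origin: at the pivot, on the bench
- spanner: steel spanner lying on the bench, 190 mm long, along its x
- wire_spool: black spool with copper wire, 96 mm diameter, 40 mm tall. Origin: centre of its underside
There are look-alikes about, which are no part of the job. Leave any purple or white look-alike of the cap alone.

How it is judged:
On the way, in this order (a step that is already met when the one before it is completed fails the run):
1. the cap is lifted clear of the bench with both tabs pinched in (height (world z) of cap above 0.03 m and value of joint each of tab_a, tab_b above 0.0038 m), for 0.2 s.
2. the cap is pressed down on the collar with both tabs still pinched in (height (world z) of cap below 0.138 m and horizontal distance between cap and base below 0.003 m and value of joint each of tab_a, tab_b above 0.0038 m and contact force between cap and base above 4 N), for 0.1 s.
At the end, for the whole second after the job is handed in: the larger cap is locked in the collar, let go and at rest: both tabs sprung out (within 1.2 mm), lips in the groove, so that the squeezed seal keeps it under more than 4 N (a cap merely lying there: 1 N), axis within 3 mm of the collar's, level within 0.06 rad, underside 110 to 139 mm high (value of joint each of tab_a, tab_b below 0.0012 m and horizontal distance between cap and base below 0.003 m and height (world z) of cap between 0.11 and 0.139 m and angle between cap's own z axis and vertical below 0.06 rad and linear speed of cap below 0.02 m/s and contact force between cap and base above 4 N); the robot touches nothing.
It fails at once if the cap is pressed or knocked against the gear unit with more than 25 N (contact force between cap and base above 25 N).
It fails at once if the gripper itself pushes on the gear unit with more than 25 N (contact force between the fingers and base above 25 N).
It fails at once if another thing on the bench is shifted by more than 25 mm (distance of any of small_cap, bearing, grease_tin, pliers, spanner, wire_spool from where it was at the start of the episode above 0.025 m).
It also fails if it takes over 48 s, if anything falls off the work surface, if the arm or the gripper's body presses on something with over 40 N, if the wrist force passes 120 N, or if a joint passes its speed limit or range.

## Working session

There is one attempt and no reset: what is moved stays moved. The work goes in short steps, Python scripts to look and compute and a tool call to move; the robot and the scene stay as the last step left them, time stands still between calls to the robot, and variables do not carry over. Pictures are saved under pics/ and viewed, at most 10 in all, crops included, and the job is handed in when it is done.

Besides the shell and the picture viewer there is one more tool, called after ">>>" by a JSON object that holds its "op" and its "data", one argument or row to a line. arm_command: Moves the arm, as the interface text tells. Its arguments: {"type":"object","properties":{"series":{"type":"array","items":{"type":"number"}},"force":{"type":"number"}},"required":["series"]}

```bash
mkdir -p pics; ls; python3 - <<'E'
from plant import telemetry, vision, ctrl
import cv2,pickle
d={}
for n in("scene","top"):
    c=vision.read_camera(n); d[n]=c; cv2.imwrite(f"pics/{n}0.png",c["color"])
    print(n,c["K"],c["D"],c["rvec"],c["tvec"])
pickle.dump(d,open("v0.pkl","wb"))
print(telemetry.get_state(),ctrl.grip_point_offset)
E
```

```text
pics
scene [[523.94024297   0.         288.04144838]
 [  0.         523.94024297 210.93378818]
 [  0.           0.           1.        ]] [-0.13627742  0.          0.          0.          0.        ] [ 1.89506267  1.87923687 -0.54704471] [ 0.08744171 -0.42150077  1.70660097]
top [[401.66042732   0.         280.0101387 ]
 [  0.         401.66042732 212.82835672]
 [  0.           0.           1.        ]] [-0.03116541  0.          0.          0.          0.        ] [ 2.18990831 -2.13020563  0.11158333] [-0.10324465  0.55166099  1.1988581 ]
{'time': 0.1, 'qpos': array([ 1.16594964e+00,  2.87146221e-01,  1.57805465e+00, -6.65598081e-06,
        1.27860275e+00, -1.49983036e-01]), 'dq': array([ 0.00181065, -0.00191024, -0.00398969,  0.00149624,  0.00029894,
       -0.00017402]), 'joint_efforts': array([ 2.02486945e-04, -4.07294762e+01, -2.93699616e+01, -1.70132171e-04,
        3.44240812e-03, -8.45239441e-06]), 'eef_pos': array([0.16989743, 0.65264347, 0.23002637]), 'tcp_rot': array([ 1.27086182e-01,  9.91891063e-01, -1.06409347e-03, -2.99696079e-04]), 'contact_force': array([-0.3186853 ,  0.11187765, -0.54703229]), 'wrist_torque': array([-0.02819354,  0.03216747, -0.02346881]), 'finger_force': 0.0, 'opening': 0.9968985623890937} 0.0187
```

View pics/scene0.png

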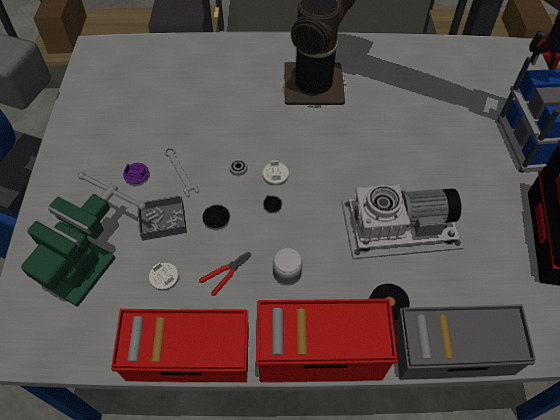

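View pics/top0.png

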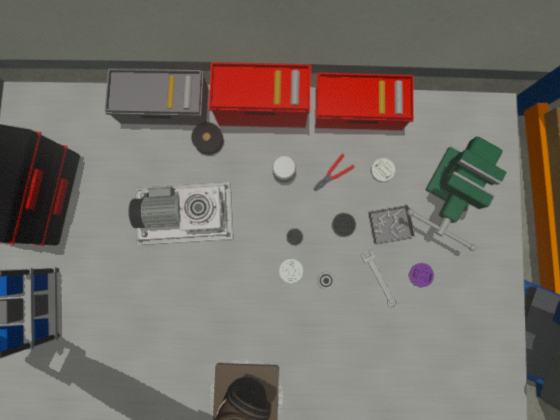

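The large cap is at about (344,224) in the top view and (216,217) in the scene view. The small cap is at (294,237) in the top view. The collar is at (199,208) in the top view and (383,202) in the scene view, with the motor towards +y.

```bash
cat > h.py <<'E'
import numpy as np,cv2,pickle
def ray(c,uv):
    R=cv2.Rodrigues(c["rvec"])[0]; o=-R.T@np.ravel(c["tvec"])
    p=cv2.undistortPoints(np.array([[uv]],float),c["K"],c["D"])[0,0]
    return o,R.T@np.array([p[0],p[1],1.])
def onz(c,uv,z):
    o,d=ray(c,uv); return o+d*(z-o[2])/d[2]
def proj(c,P): return cv2.projectPoints(np.array(P,float).reshape(-1,1,3),c["rvec"],c["tvec"],c["K"],c["D"])[0][:,0]
def tri(c1,u1,c2,u2):
    o1,d1=ray(c1,u1);o2,d2=ray(c2,u2)
    s=np.linalg.lstsq(np.c_[d1,-d2],o2-o1,rcond=None)[0]
    a,b=o1+s[0]*d1,o2+s[1]*d2; return (a+b)/2,np.linalg.norm(a-b)
E
python3 - <<'E'
from h import *
d=pickle.load(open("v0.pkl","rb"))
def crop(n,u,v,r=28,s=10,g=.5):
    im=d[n]["color"][v-r:v+r,u-r:u+r]
    im=(255*(im/255.)**g).astype(np.uint8)
    return cv2.resize(im,(400,300) if 0 else (300,300),interpolation=cv2.INTER_CUBIC)
a=np.vstack([np.hstack([crop("top",344,224,18,g=.35),crop("top",199,208,28)]),np.hstack([crop("scene",216,217,20,g=.35),crop("scene",383,202,32)])])
cv2.imwrite("pics/crops.png",a)
for n,uv,z in(("top",(344,224),.017),("scene",(216,217),.017),("top",(199,208),.14),("scene",(383,202),.14)): print(n,onz(d[n],uv,z))
print(tri(d["top"],(199,208),d["scene"],(383,202)))
for n in d:
    im=d[n]["color"];u,v=(344,224) if n=="top" else (216,217)
    m=(im.max(2)<60).astype(np.uint8); k,l,st,ce=cv2.connectedComponentsWithStats(m)
    i=l[v-3:v+4,u-3:u+4].max(); print(n,st[i],ce[i])
E
```

```text
top [ 0.52653091 -0.28606532  0.017     ]
scene [ 0.53282728 -0.28656249  0.017     ]
top [0.54947206 0.1378682  0.14      ]
scene [0.56936436 0.13714558 0.14      ]
(array([0.55242963, 0.14319038, 0.11499965]), np.float64(4.2855691766300535e-05))
scene [203 205  27  24 518] [215.58687259 216.69111969]
top [347 226   1   1   1] [347. 226.]
```

View pics/crops.png

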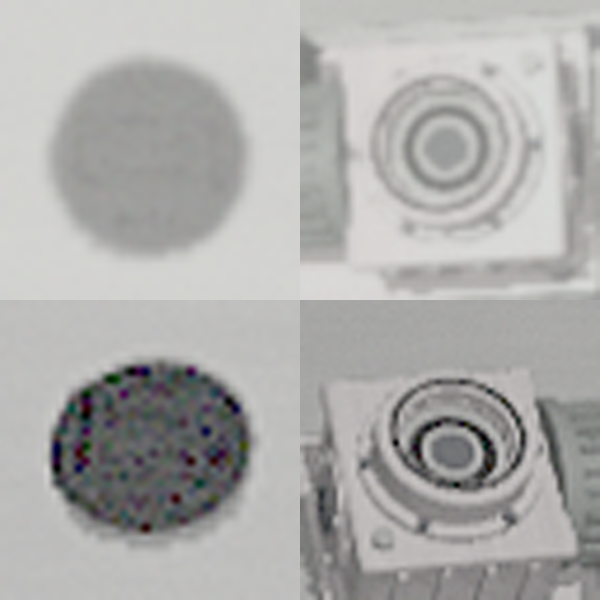

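```bash
python3 - <<'E'
from h import *
from plant import vision
d=pickle.load(open("v0.pkl","rb"))
for n in d:
    d[n]["avg"]=np.mean([vision.read_camera(n)["color"].astype(float) for _ in range(12)],0)
pickle.dump(d,open("v1.pkl","wb"))
def crop(n,u,v,r,lo,hi):
    im=d[n]["avg"][v-r:v+r,u-r:u+r]
    im=np.clip((im-lo)/(hi-lo),0,1)*255
    return cv2.resize(im.astype(np.uint8),(300,300),interpolation=cv2.INTER_CUBIC)
for n,u,v in(("top",344,224),("scene",216,217)):
    p=d[n]["avg"][v-8:v+8,u-8:u+8]; print(n,p.min(),p.max(),np.percentile(p,[5,50,95]))
def lim(n,u,v):
    p=d[n]["avg"][v-8:v+8,u-8:u+8]; return np.percentile(p,.5)-1,np.percentile(p,99.5)+1
a=np.vstack([np.hstack([crop("top",344,224,18,*lim("top",344,224)),crop("top",199,208,20,20,220)]),np.hstack([crop("scene",216,217,20,*lim("scene",216,217)),crop("scene",383,202,24,20,200)])])
cv2.imwrite("pics/crops2.png",a)
for n,u,v in(("top",344,224),("scene",216,217)):
    g=d[n]["avg"].max(2); m=(g<70).astype(np.uint8); k,l,st,ce=cv2.connectedComponentsWithStats(m)
    i=l[v,u]; print(n,st[i],ce[i])
for n in d:
    P=[0.55,0.14,.14]; q=proj(d[n],[P,[.55,.18,.14],[.59,.14,.14]]); print(n,q.tolist())
    P=[0.53,-.286,.017]; q=proj(d[n],[P,[.53,-.246,.017],[.57,-.286,.017]]); print(n,q.tolist())
E
```

```text
top 55.416666666666664 78.83333333333333 [59.25       63.5        66.58333333]
scene 4.916666666666667 19.5 [ 9.41666667 12.66666667 16.75      ]
top [333 214  22  22 361] [343.63157895 224.45429363]
scene [202 205  28  25 538] [215.72862454 216.87360595]
scene [[383.2664818798991, 195.5224374837752], [399.17826889627, 195.5014624621348], [385.0994754714603, 209.01636149974107]]
scene [[216.2759642388949, 216.1077961828199], [231.20168880110873, 216.0594744875891], [215.33314190446066, 228.90450479623468]]
top [[198.25119751710542, 207.79232099057296], [184.03833311274136, 207.40942807269883], [198.97575998106117, 193.66382113103003]]
top [[343.99069769839986, 222.878808177633], [331.0280239029962, 222.52725920090364], [344.12480815806845, 210.0072112672901]]
```

View pics/crops2.png

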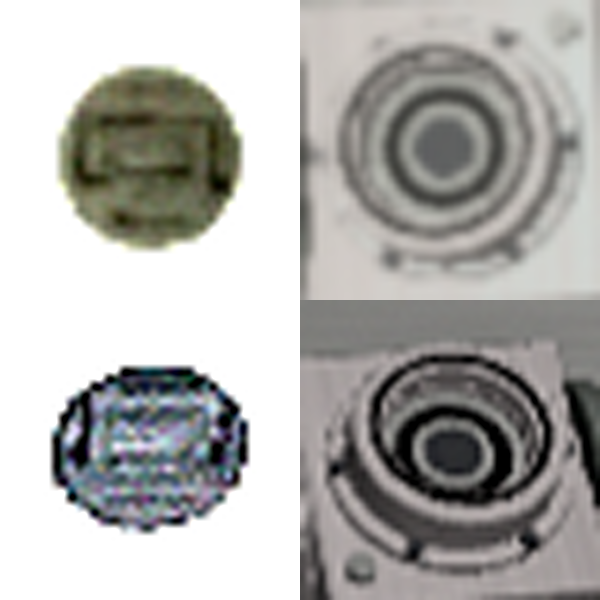

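The grips stand left and right in both views, so the cap's y runs along world y (yaw about 0). The seal ring is centred near (197,207) in the top view and (385,199) in the scene view. I'll fit it and work out the first moves.

```bash
cat >> h.py <<'E'
from scipy.spatial.transform import Rotation as Ro
def shift(p,R,tgt,yaw=180):
    """cm along tool axes and rotvec deg to reach tgt with tool x at world yaw, pointing down"""
    c,s=np.cos(np.radians(yaw)),np.sin(np.radians(yaw))
    T=np.array([[c,s,0],[s,-c,0],[0,0,-1]]).T
    return np.round(R.T@(np.array(tgt)-p)*100,2),np.round(np.degrees(Ro.from_matrix(R.T@T).as_rotvec()),2)
def go(tgt,yaw=180):
    from plant import telemetry
    s=telemetry.get_state();R=Ro.from_quat(s["tcp_rot"]).as_matrix()
    print(s["eef_pos"].round(4),shift(s["eef_pos"],R,tgt,yaw))
def ring(g,c,ax,ay,lo=.8,hi=1.2):
    pts=[]
    for t in np.linspace(0,2*np.pi,72,endpoint=False):
        r=np.linspace(lo,hi,41);x=c[0]+r*ax*np.cos(t);y=c[1]+r*ay*np.sin(t)
        v=cv2.remap(g.astype(np.float32),x.astype(np.float32)[None],y.astype(np.float32)[None],cv2.INTER_CUBIC)[0]
        k=v.argmin()
        if 0<k<40: pts.append((x[k],y[k]))
    return cv2.fitEllipse(np.array(pts,np.float32)),len(pts)
E
python3 - <<'E'
from h import *
d=pickle.load(open("v1.pkl","rb"))
et,es=ring(d["top"]["avg"].mean(2),(196.4,206.3),12.5,12.5),ring(d["scene"]["avg"].mean(2),(384.5,198.1),14.2,11.6)
print(et,es); a,b=et[0][0],es[0][0]; print(tri(d["top"],a,d["scene"],b))
for z in(.13,.14,.15,.153): print(z,onz(d["top"],a,z),onz(d["scene"],b,z))
print(onz(d["top"],(343.63,224.45),.017),onz(d["scene"],(215.73,216.87),.017),tri(d["top"],(343.63,224.45),d["scene"],(215.73,216.87)))
go([.50,.27,.235]);go([.525,-.286,.10])
E
```

```text
(((196.6074981689453, 206.4372100830078), (23.824831008911133, 24.38243865966797), 47.033199310302734), 70) (((384.1865539550781, 197.9418487548828), (21.83888053894043, 27.993160247802734), 102.50286102294922), 68)
(array([0.55412837, 0.14414593, 0.13570413]), np.float64(0.0031472663661120718))
0.13 [0.55491439 0.14701139 0.13      ] [0.55038905 0.14392435 0.13      ]
0.14 [0.55369293 0.14481135 0.14      ] [0.55727627 0.14147431 0.14      ]
0.15 [0.55247146 0.14261132 0.15      ] [0.5641635  0.13902428 0.15      ]
0.153 [0.55210502 0.14195131 0.153     ] [0.56622967 0.13828927 0.153     ]
[ 0.52510783 -0.28493897  0.017     ] [ 0.5324126  -0.28731226  0.017     ] (array([ 0.52600177, -0.28762929,  0.0067684 ]), np.float64(0.002288486774756138))
[0.1701 0.6532 0.2313] (array([-41.59, -28.77,  -0.37]), array([ -0. ,  -0. , -14.6]))
[0.1701 0.6532 0.2313] (array([-58.02, -81.94,  13.13]), array([ -0. ,  -0. , -14.6]))
```

>>> {"op": "arm_command", "data": {
  "series": [-41.6,-28.8,-0.4,0,0,-14.6,0,-41.6,-28.8,-0.4,0,0,-14.6,0,-41.6,-28.8,-0.4,0,0,-14.6,0,-41.6,-28.8,-0.4,0,0,-14.6,0,-41.6,-28.8,-0.4,0,0,-14.6,0,-41.6,-28.8,-0.4,0,0,-14.6,0,-41.6,-28.8,-0.4,0,0,-14.6,0,-41.6,-28.8,-0.4,0,0,-14.6,0,-41.6,-28.8,-0.4,0,0,-14.6,0,-41.6,-28.8,-0.4,0,0,-14.6,0],
  "force": 40
}}

```text
time: 2.13
eef_pos: [0.4424, 0.3362, 0.235]
tcp_rot: [-0.0, 1.0, 0.0, 0.0]
contact_force: [0.9, 0.0, -0.5]
opening: 0.997
finger_force: 0.0
```

```bash
python3 - <<'E'
from h import *
go([.50,.27,.235]);go([.525,-.286,.20])
E
```

```text
[0.4424 0.3362 0.235 ] (array([-5.76, -6.62,  0.  ]), array([0.03, 0.05, 0.01]))
[0.4424 0.3362 0.235 ] (array([ -8.25, -62.22,   3.48]), array([0.03, 0.05, 0.01]))
```

>>> {"op": "arm_command", "data": {
  "series": [-8.3,-40,0,0,0,0,0,-8.3,-40,0,0,0,0,0,-8.3,-40,0,0,0,0,0,-8.3,-40,0,0,0,0,0,-8.3,-40,0,0,0,0,0,-8.3,-62.2,6,0,0,0,0,-8.3,-62.2,10,0,0,0,0,-8.3,-62.2,13.5,0,0,0,0,-8.3,-62.2,13.5,0,0,0,0,-8.3,-62.2,13.5,0,0,0,0]
}}

```text
time: 2.97
eef_pos: [0.503, -0.0668, 0.1772]
tcp_rot: [0.0, 1.0, -0.0, 0.001]
contact_force: [0.9, -0.4, 0.3]
opening: 1.0
finger_force: 0.0
```

```bash
python3 - <<'E'
from h import *
go([.526,-.286,.10])
E
```

```text
[ 0.503  -0.0668  0.1772] (array([ -2.29, -21.92,   7.73]), array([-0.02,  0.09, -0.01]))
```

>>> {"op": "arm_command", "data": {
  "series": [-2.3,-22,7.7,0,0,0,0.25,-2.3,-22,7.7,0,0,0,0.25,-2.3,-22,7.7,0,0,0,0.25,-2.3,-22,7.7,0,0,0,0.25,-2.3,-22,7.7,0,0,0,0.25,-2.3,-22,7.7,0,0,0,0.25,-2.3,-22,7.7,0,0,0,0.25,-2.3,-22,7.7,0,0,0,0.25,-2.3,-22,7.7,0,0,0,0.25]
}}

```text
time: 3.72
eef_pos: [0.526, -0.2843, 0.1002]
tcp_rot: [0.0, 1.0, 0.0, -0.0]
contact_force: [0.5, 0.2, 0.3]
opening: 0.752
finger_force: 0.0
```

```bash
python3 - <<'E'
from h import *
from plant import vision
go([.526,-.286,.05])
d={n:vision.read_camera(n) for n in("top","scene")}
a=[]
for n in d:
    u,v=proj(d[n],[.526,-.286,.05])[0].astype(int); im=d[n]["color"][v-40:v+40,u-40:u+40]
    a.append(cv2.resize((255*(im/255.)**.4).astype(np.uint8),(400,400),interpolation=cv2.INTER_CUBIC)); print(n,u,v)
cv2.imwrite("pics/n1.png",np.hstack(a))
E
```

```text
[ 0.526  -0.2843  0.1002] (array([ 0.  , -0.17,  5.02]), array([ 0.03, -0.01, -0.01]))
top 345 223
scene 215 208
```

View pics/n1.png

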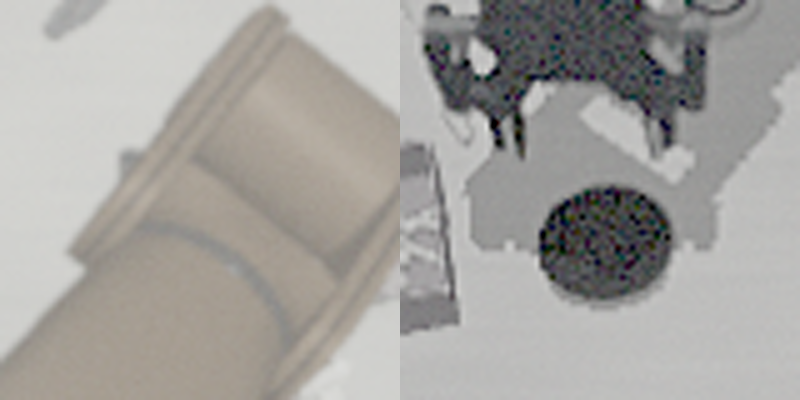

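The arm hides the top view. In the scene crop the fingertips straddle the cap (tips at about (520,155) and (660,155), cap centre about (606,243)). Next I'll descend.

>>> {"op": "arm_command", "data": {
  "series": [0,-0.17,4,0,0,0,0.25,0,-0.17,6.5,0,0,0,0.25,0,-0.17,7.2,0,0,0,0.28,0,-0.17,7.2,0,0,0,0.3,0,-0.17,7.2,0,0,0,0.3]
}}

```text
time: 4.23
eef_pos: [0.5267, -0.286, 0.0291]
tcp_rot: [-0.001, 1.0, -0.0, 0.0]
contact_force: [0.2, -0.4, 0.0]
opening: 0.697
finger_force: 0.0
```

```bash
python3 - <<'E'
from h import *
from plant import vision,telemetry
s=telemetry.get_state();print(s["contact_force"],s["eef_pos"])
d={n:vision.read_camera(n) for n in("scene",)}
u,v=proj(d["scene"],s["eef_pos"])[0];print(u,v);u=int(u);v=int(v)
im=d["scene"]["color"][v-30:v+20,u-30:u+30]
im=(255*(im/255.)**.4).astype(np.uint8)
cv2.imwrite("pics/n2.png",cv2.resize(im,(600,500),interpolation=cv2.INTER_CUBIC))
E
```

```text
[ 0.23663094 -0.41065276  0.02302669] [ 0.52667077 -0.28598915  0.02913194]
215.89120432268533 212.59437744269343
```

View pics/n2.png

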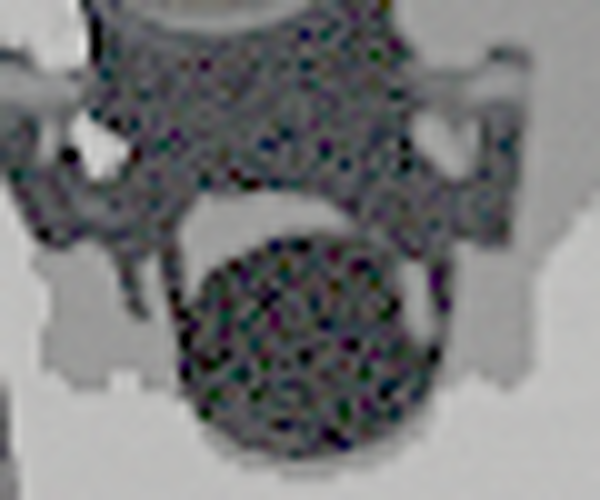

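The fingers (crop x 175 and 445) are centred on the cap (185–440). I'll lower slowly and feel for the flange.

>>> {"op": "arm_command", "data": {
  "series": [0,0,0.3,0,0,0,0.33,0,0,0.6,0,0,0,0.33,0,0,0.8,0,0,0,0.33,0,0,1.0,0,0,0,0.33,0,0,1.0,0,0,0,0.33]
}}

```text
time: 4.7
eef_pos: [0.5258, -0.2864, 0.0179]
tcp_rot: [0.0, 1.0, 0.0, -0.0]
contact_force: [-0.2, -0.9, -0.0]
opening: 0.669
finger_force: 0.0
```

>>> {"op": "arm_command", "data": {
  "series": [0,0,0.1,0,0,0,0.33,0,0,0.2,0,0,0,0.33,0,0,0.2,0,0,0,0.33]
}}

```text
time: 4.95
eef_pos: [0.5259, -0.2864, 0.0159]
tcp_rot: [0.0, 1.0, 0.0, -0.0]
contact_force: [-0.7, -0.4, 0.1]
opening: 0.676
finger_force: 0.0
```

>>> {"op": "arm_command", "data": {
  "series": [0,0,0.1,0,0,0,0.33,0,0,0.1,0,0,0,0.33]
}}

```text
time: 5.12
eef_pos: [0.526, -0.2864, 0.015]
tcp_rot: [0.0, 1.0, 0.0, -0.0]
contact_force: [-0.1, -0.1, 0.4]
opening: 0.668
finger_force: 0.0
```

>>> {"op": "arm_command", "data": {
  "series": [0,0,0.1,0,0,0,0.33,0,0,0.1,0,0,0,0.33]
}}

```text
time: 5.28
eef_pos: [0.526, -0.2864, 0.014]
tcp_rot: [0.0, 1.0, 0.0, -0.0]
contact_force: [0.7, -0.6, 0.0]
opening: 0.67
finger_force: 0.0
```

>>> {"op": "arm_command", "data": {
  "series": [0,0,0.1,0,0,0,0.33,0,0,0.1,0,0,0,0.33]
}}

```text
time: 5.45
eef_pos: [0.526, -0.2864, 0.013]
tcp_rot: [0.0, 1.0, 0.0, -0.0]
contact_force: [-0.5, -0.2, 0.6]
opening: 0.667
finger_force: 0.0
```

>>> {"op": "arm_command", "data": {
  "series": [0,0,0.1,0,0,0,0.33,0,0,0.1,0,0,0,0.33]
}}

```text
time: 5.62
eef_pos: [0.5262, -0.2866, 0.0126]
tcp_rot: [-0.0, 1.0, -0.0, 0.0]
contact_force: [-0.4, 0.0, 2.4]
opening: 0.672
finger_force: 1.3
```

>>> {"op": "arm_command", "data": {
  "series": [0,0,0.1,0,0,0,0.33,0,0,0.1,0,0,0,0.33]
}}

```text
time: 5.78
eef_pos: [0.5262, -0.2866, 0.0126]
tcp_rot: [-0.0, 1.0, 0.0, -0.0]
contact_force: [-2.9, 2.4, 8.3]
opening: 0.674
finger_force: 3.9
```

Flange felt at TCP z = 0.0126 (8 N). I'll back off 2 mm, since the tips swing forward as they close, then pinch.

>>> {"op": "arm_command", "data": {
  "series": [0,0,-0.4,0,0,0,0.33,0,0,-0.4,0,0,0,0.4,0,0,-0.4,0,0,0,0.45,0,0,-0.4,0,0,0,0.5,0,0,-0.4,0,0,0,0.6,0,0,-0.4,0,0,0,0.6,0,0,-0.4,0,0,0,0.6],
  "force": 40
}}

```text
time: 6.37
eef_pos: [0.5268, -0.2869, 0.0178]
tcp_rot: [-0.0, 1.0, -0.0, 0.0]
contact_force: [-3.6, 4.2, 13.6]
opening: 0.49
finger_force: 40.6
```

>>> {"op": "arm_command", "data": {
  "series": [0,0,-1,0,0,0,0.7,0,0,-3,0,0,0,0.7,0,0,-6,0,0,0,0.7,0,0,-10,0,0,0,0.7,0,0,-14,0,0,0,0.7,0,0,-18,0,0,0,0.7,0,0,-21.5,0,0,0,0.7,0,0,-21.5,0,0,0,0.7,0,0,-21.5,0,0,0,0.7],
  "force": 50
}}

```text
time: 7.12
eef_pos: [0.5273, -0.2874, 0.2335]
tcp_rot: [-0.0, 1.0, -0.002, 0.003]
contact_force: [-0.9, 0.8, -1.7]
opening: 0.482
finger_force: 53.5
```

```bash
python3 - <<'E'
from h import *
go([.554,.144,.23])
E
```

```text
[ 0.5273 -0.2874  0.2335] (array([-2.67, 43.14,  0.18]), array([-0.23,  0.3 ,  0.  ]))
```

>>> {"op": "arm_command", "data": {
  "series": [-0.7,4,0,0,0,0,0.7,-1.4,8,0,0,0,0,0.7,-2.7,12,0,0,0,0,0.7,-2.7,16,0,0,0,0,0.7,-2.7,20,0,0,0,0,0.7,-2.7,24,0,0,0,0,0.7,-2.7,28,0,0,0,0,0.7,-2.7,32,0,0,0,0,0.7,-2.7,36,0,0,0,0,0.7,-2.7,40,0,0,0,0,0.7]
}}

```text
time: 7.95
eef_pos: [0.5513, 0.1154, 0.2272]
tcp_rot: [0.0, 1.0, -0.0, -0.002]
contact_force: [-0.1, 0.5, -1.0]
opening: 0.476
finger_force: 53.4
```

>>> {"op": "arm_command", "data": {
  "series": [0,2,0,0,0,0,0.7,0,3.1,0,0,0,0,0.7,0,3.1,0,0,0,0,0.7,0,3.1,0,0,0,0,0.7,0,3.1,0,0,0,0,0.7]
}}

```text
time: 8.37
eef_pos: [0.5529, 0.1432, 0.2292]
tcp_rot: [0.001, 1.0, -0.0, -0.001]
contact_force: [-0.2, -0.2, -0.7]
opening: 0.477
finger_force: 53.4
```

```bash
python3 - <<'E'
from h import *
from plant import vision,telemetry
go([.554,.144,.21])
d={n:vision.read_camera(n) for n in("top","scene")}
a=[]
for n in d:
    u,v=proj(d[n],[.554,.144,.19])[0].astype(int); print(n,u,v)
    im=d[n]["color"][v-40:v+40,u-40:u+40]
    a.append(cv2.resize((255*(im/255.)**.45).astype(np.uint8),(400,400),interpolation=cv2.INTER_CUBIC))
cv2.imwrite("pics/n3.png",np.hstack(a)); pickle.dump(d,open("v3.pkl","wb"))
E
```

```text
[0.5529 0.1432 0.2292] (array([-0.11,  0.08,  1.92]), array([-0.05, -0.09, -0.07]))
top 192 203
scene 388 184
```

View pics/n3.png

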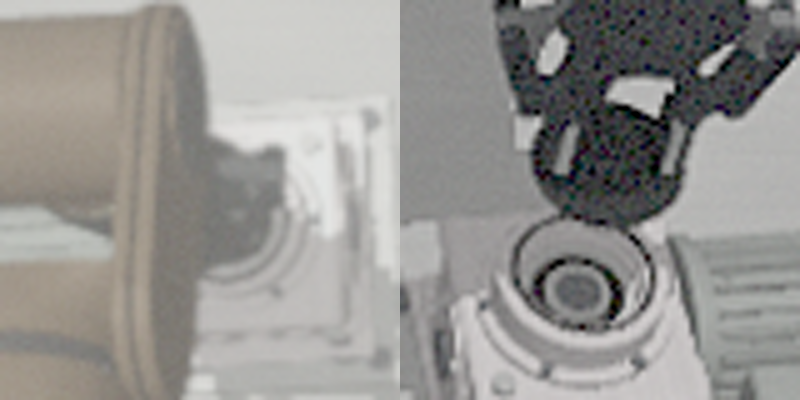

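In the scene crop the cap hangs level in the gripper, flange centre about (611,160), above and behind the collar, whose seal is centred about (584,272). I'll use the held cap, whose pose I know, to correct the scene camera's bias.

```bash
python3 - <<'E'
from h import *
d=pickle.load(open("v3.pkl","rb"));c=d["scene"]
g=c["color"].astype(float).max(2)
for v in range(166,192):
    r=g[v,368:412]; k=np.where(r<45)[0]+368
    print(v,k.min() if len(k) else None,k.max() if len(k) else None)
# predicted flange (z top = tcp z-0.0005) centre & extremes
T=np.array([.5529,.1432,.2287]); t=np.linspace(0,2*np.pi,73)
for dx in(-.003,0,.003):
    q=proj(c,T+[dx,0,0]+.037*np.c_[np.cos(t),np.sin(t),0*t]); b=proj(c,T+[dx,0,-.017]+.029*np.c_[np.cos(t),np.sin(t),0*t]);b2=proj(c,T+[dx,0,-.003]+.037*np.c_[np.cos(t),np.sin(t),0*t])
    print(dx,"u",q[:,0].min(),q[:,0].max(),"v",q[:,1].min(),q[:,1].max(),b2[:,1].max(),"plug v",b[:,1].max(),"row of max",q[q[:,0].argmax(),1])
print(ring(g,(384.2,198),14.2,11.3))
E
```

```text
166 371 410
167 376 408
168 377 407
169 376 406
170 375 406
171 375 405
172 375 405
173 375 405
174 374 404
175 374 404
176 374 404
177 374 404
178 374 404
179 375 404
180 375 403
181 376 403
182 376 403
183 377 402
184 378 402
185 379 400
186 380 399
187 378 397
188 376 395
189 374 393
190 373 393
191 372 394
-0.003 u 375.02059468833147 406.4710552373389 v 161.38332091322184 186.64565565765952 187.40840087107702 plug v 188.12817702835213 row of max 176.02291295471161
0 u 375.1557485384029 406.64854776445213 v 162.3741503109132 187.70683975202718 188.46847475948132 plug v 189.17536497934032 row of max 177.05219543239522
0.003 u 375.2911805536512 406.82639435983725 v 163.3677315035928 188.7709861891381 189.53149927454183 plug v 190.22542758439914 row of max 178.0843350060472
(((384.26153564453125, 197.66253662109375), (22.447708129882812, 27.803451538085938), 98.26122283935547), 70)
```

The flange shows about 1.9 px left of where it's predicted. Correcting for that bias brings the two views to agree on a collar at about (0.554, 0.1455). Next I'll lower to just above the highest possible rim.

>>> {"op": "arm_command", "data": {
  "series": [-0.1,0.23,2,0,0,0,0.7,-0.1,0.23,4,0,0,0,0.7,-0.1,0.23,5.5,0,0,0,0.7,-0.1,0.23,5.5,0,0,0,0.7,-0.1,0.23,5.5,0,0,0,0.7,-0.1,0.23,5.5,0,0,0,0.7]
}}

```text
time: 8.97
eef_pos: [0.5549, 0.1462, 0.1764]
tcp_rot: [0.001, 1.0, 0.0, 0.001]
contact_force: [0.0, -0.2, -1.6]
opening: 0.477
finger_force: 53.4
```

>>> {"op": "arm_command", "data": {
  "series": [0,0,0.2,0,0,0,0.7,0,0,0.4,0,0,0,0.7,0,0,0.4,0,0,0,0.7]
}}

```text
time: 9.22
eef_pos: [0.5543, 0.1468, 0.1717]
tcp_rot: [0.0, 1.0, 0.0, 0.0]
contact_force: [-1.0, 0.3, -0.5]
opening: 0.479
finger_force: 53.4
```

>>> {"op": "arm_command", "data": {
  "series": [0,0,0.15,0,0,0,0.7,0,0,0.3,0,0,0,0.7,0,0,0.3,0,0,0,0.7]
}}

```text
time: 9.47
eef_pos: [0.5539, 0.1469, 0.1679]
tcp_rot: [-0.0, 1.0, -0.0, -0.0]
contact_force: [-0.2, 0.6, -1.3]
opening: 0.478
finger_force: 53.4
```

>>> {"op": "arm_command", "data": {
  "series": [0,-0.1,0.15,0,0,0,0.7,0,-0.1,0.3,0,0,0,0.7,0,-0.1,0.3,0,0,0,0.7]
}}

```text
time: 9.72
eef_pos: [0.5538, 0.1458, 0.1647]
tcp_rot: [0.0, 1.0, -0.0, -0.0]
contact_force: [-0.9, 0.4, -1.1]
opening: 0.479
finger_force: 53.4
```

>>> {"op": "arm_command", "data": {
  "series": [0,0,0.15,0,0,0,0.7,0,0,0.3,0,0,0,0.7,0,0,0.3,0,0,0,0.7]
}}

```text
time: 9.97
eef_pos: [0.5538, 0.1458, 0.1618]
tcp_rot: [-0.0, 1.0, -0.0, -0.0]
contact_force: [0.4, -0.3, -0.1]
opening: 0.478
finger_force: 53.4
```

>>> {"op": "arm_command", "data": {
  "series": [0,0,0.15,0,0,0,0.7,0,0,0.2,0,0,0,0.7,0,0,0.2,0,0,0,0.7]
}}

```text
time: 10.22
eef_pos: [0.5539, 0.1458, 0.1599]
tcp_rot: [-0.0, 1.0, -0.0, -0.0]
contact_force: [0.0, 0.5, -0.1]
opening: 0.479
finger_force: 53.4
```

>>> {"op": "arm_command", "data": {
  "series": [0,0,0.1,0,0,0,0.7,0,0,0.2,0,0,0,0.7,0,0,0.2,0,0,0,0.7]
}}

```text
time: 10.47
eef_pos: [0.5539, 0.1458, 0.1579]
tcp_rot: [-0.0, 1.0, -0.0, -0.0]
contact_force: [-0.3, 0.0, -0.5]
opening: 0.478
finger_force: 53.4
```

>>> {"op": "arm_command", "data": {
  "series": [0,0,0.1,0,0,0,0.7,0,0,0.2,0,0,0,0.7,0,0,0.2,0,0,0,0.7]
}}

```text
time: 10.72
eef_pos: [0.5539, 0.1458, 0.1559]
tcp_rot: [-0.0, 1.0, -0.0, -0.0]
contact_force: [0.2, 0.5, -1.2]
opening: 0.478
finger_force: 53.4
```

>>> {"op": "arm_command", "data": {
  "series": [0,0,0.1,0,0,0,0.7,0,0,0.2,0,0,0,0.7,0,0,0.2,0,0,0,0.7]
}}

```text
time: 10.97
eef_pos: [0.5539, 0.1458, 0.1539]
tcp_rot: [-0.0, 1.0, -0.0, -0.0]
contact_force: [-0.3, -0.1, -1.1]
opening: 0.479
finger_force: 53.4
```

```bash
python3 - <<'E'
from h import *
from plant import vision,telemetry
s=telemetry.get_state();print(s["contact_force"],s["eef_pos"])
c=vision.read_camera("scene");u,v=proj(c,s["eef_pos"])[0].astype(int)
im=c["color"][v-30:v+30,u-40:u+40]
cv2.imwrite("pics/n4.png",cv2.resize((255*(im/255.)**.45).astype(np.uint8),(800,600),interpolation=cv2.INTER_CUBIC))
E
```

```text
[-0.32154421 -0.05452735 -1.12437046] [0.55390192 0.14582561 0.15389227]
```

View pics/n4.png

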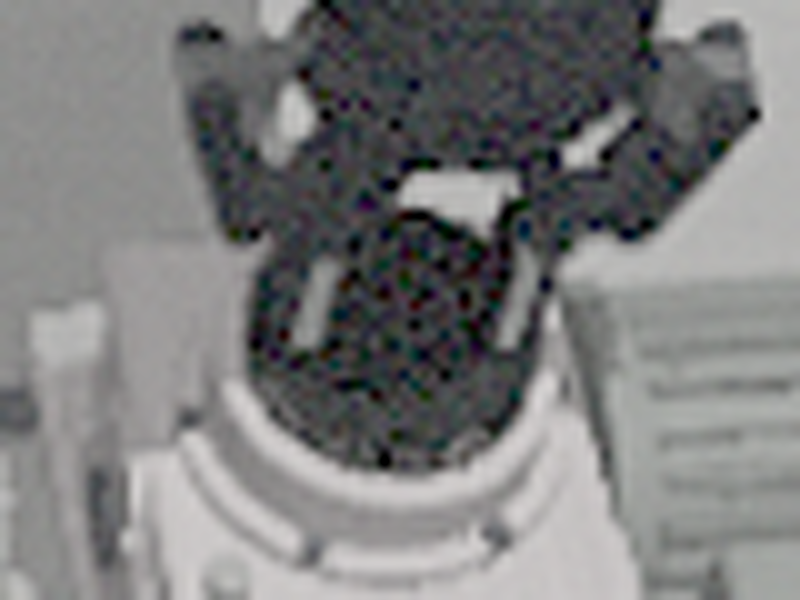

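The flange (crop x 245–548) is centred over the collar rim (about 222–560) and the front gap is even. I'll keep going down.

>>> {"op": "arm_command", "data": {
  "series": [0,0,0.1,0,0,0,0.7,0,0,0.2,0,0,0,0.7,0,0,0.2,0,0,0,0.7]
}}

```text
time: 11.27
eef_pos: [0.5539, 0.1458, 0.1519]
tcp_rot: [-0.0, 1.0, -0.0, -0.0]
contact_force: [-0.5, -0.9, -1.5]
opening: 0.479
finger_force: 53.4
```

>>> {"op": "arm_command", "data": {
  "series": [0,0,0.1,0,0,0,0.7,0,0,0.2,0,0,0,0.7,0,0,0.2,0,0,0,0.7]
}}

```text
time: 11.52
eef_pos: [0.5539, 0.1458, 0.1499]
tcp_rot: [-0.0, 1.0, -0.0, -0.0]
contact_force: [0.0, 0.2, -0.6]
opening: 0.475
finger_force: 53.4
```

>>> {"op": "arm_command", "data": {
  "series": [0,0,0.1,0,0,0,0.7,0,0,0.2,0,0,0,0.7,0,0,0.2,0,0,0,0.7]
}}

```text
time: 11.77
eef_pos: [0.5539, 0.1458, 0.1479]
tcp_rot: [-0.0, 1.0, -0.0, -0.0]
contact_force: [0.1, -0.1, -1.1]
opening: 0.481
finger_force: 53.4
```

>>> {"op": "arm_command", "data": {
  "series": [0,0,0.1,0,0,0,0.7,0,0,0.15,0,0,0,0.7,0,0,0.15,0,0,0,0.7]
}}

```text
time: 12.02
eef_pos: [0.554, 0.1458, 0.1465]
tcp_rot: [0.0, 1.0, -0.0, -0.0]
contact_force: [0.7, -0.1, -0.8]
opening: 0.478
finger_force: 53.4
```

>>> {"op": "arm_command", "data": {
  "series": [0,0,0.1,0,0,0,0.7,0,0,0.15,0,0,0,0.7,0,0,0.15,0,0,0,0.7]
}}

```text
time: 12.27
eef_pos: [0.5539, 0.1458, 0.145]
tcp_rot: [-0.0, 1.0, -0.0, -0.0]
contact_force: [0.0, -0.2, -0.6]
opening: 0.479
finger_force: 53.4
```

>>> {"op": "arm_command", "data": {
  "series": [0,0,0.1,0,0,0,0.7,0,0,0.15,0,0,0,0.7,0,0,0.15,0,0,0,0.7]
}}

```text
time: 12.52
eef_pos: [0.5542, 0.1458, 0.144]
tcp_rot: [-0.0, 1.0, -0.0, 0.0]
contact_force: [-1.2, 0.0, 0.2]
opening: 0.481
finger_force: 54.0
```

>>> {"op": "arm_command", "data": {
  "series": [0,0,0.1,0,0,0,0.7,0,0,0.1,0,0,0,0.7]
}}

```text
time: 12.68
eef_pos: [0.5543, 0.1458, 0.1431]
tcp_rot: [-0.0, 1.0, -0.0, 0.0]
contact_force: [-0.5, 0.3, 1.9]
opening: 0.479
finger_force: 54.3
```

>>> {"op": "arm_command", "data": {
  "series": [0,0,0.1,0,0,0,0.7,0,0,0.1,0,0,0,0.7]
}}

```text
time: 12.85
eef_pos: [0.5543, 0.1459, 0.1421]
tcp_rot: [-0.0, 1.0, 0.0, 0.0]
contact_force: [-1.6, 0.5, 3.8]
opening: 0.474
finger_force: 54.6
```

>>> {"op": "arm_command", "data": {
  "series": [0,0,0.1,0,0,0,0.7,0,0,0.1,0,0,0,0.7]
}}

```text
time: 13.02
eef_pos: [0.5543, 0.1458, 0.1412]
tcp_rot: [-0.0, 1.0, 0.0, 0.0]
contact_force: [-1.7, -0.8, 5.5]
opening: 0.474
finger_force: 55.0
```

>>> {"op": "arm_command", "data": {
  "series": [0,0,0.1,0,0,0,0.7,0,0,0.1,0,0,0,0.7]
}}

```text
time: 13.18
eef_pos: [0.5544, 0.1459, 0.1408]
tcp_rot: [-0.0, 1.0, -0.0, 0.0]
contact_force: [-3.1, -0.7, 8.2]
opening: 0.477
finger_force: 55.8
```

>>> {"op": "arm_command", "data": {
  "series": [0,0,0.05,0,0,0,0.7,0,0,0.05,0,0,0,0.7,0,0,0.05,0,0,0,0.7]
}}

```text
time: 13.43
eef_pos: [0.5544, 0.1459, 0.1407]
tcp_rot: [-0.0, 1.0, -0.0, 0.0]
contact_force: [-4.3, -0.6, 8.9]
opening: 0.475
finger_force: 56.0
```

Seal squeezed to flush (9 N, cap underside about 0.123) with the tabs pinched. Now I'll open in small steps, lowering to offset the tips' backward swing and keep the pressure on.

>>> {"op": "arm_command", "data": {
  "series": [0.04,0,0,0,0,0,0.7,0.04,0,0,0,0,0,0.53,0.04,0,0,0,0,0,0.53,0.04,0,0,0,0,0,0.53]
}}

```text
time: 13.77
eef_pos: [0.5544, 0.1459, 0.1408]
tcp_rot: [-0.0, 1.0, -0.0, 0.001]
contact_force: [-3.4, -1.0, 8.0]
opening: 0.479
finger_force: 55.9
```

>>> {"op": "arm_command", "data": {
  "series": [0,0,0.04,0,0,0,0.52,0,0,0.04,0,0,0,0.51,0,0,0.04,0,0,0,0.51]
}}

```text
time: 14.02
eef_pos: [0.5543, 0.1458, 0.1403]
tcp_rot: [-0.0, 1.0, -0.0, 0.001]
contact_force: [-2.1, 0.2, 8.6]
opening: 0.495
finger_force: 37.1
```

>>> {"op": "arm_command", "data": {
  "series": [0,0,0.05,0,0,0,0.5,0,0,0.05,0,0,0,0.49,0,0,0.05,0,0,0,0.49]
}}

```text
time: 14.27
eef_pos: [0.5543, 0.1459, 0.1397]
tcp_rot: [-0.0, 1.0, 0.0, 0.001]
contact_force: [-2.7, 0.7, 7.5]
opening: 0.511
finger_force: 12.0
```

>>> {"op": "arm_command", "data": {
  "series": [0,0,0.05,0,0,0,0.48,0,0,0.05,0,0,0,0.47,0,0,0.05,0,0,0,0.47]
}}

```text
time: 14.52
eef_pos: [0.5544, 0.1459, 0.1394]
tcp_rot: [-0.0, 1.0, 0.0, 0.001]
contact_force: [-2.8, -0.3, 7.9]
opening: 0.531
finger_force: 10.7
```

>>> {"op": "arm_command", "data": {
  "series": [0,0,0.06,0,0,0,0.46,0,0,0.06,0,0,0,0.45,0,0,0.06,0,0,0,0.45]
}}

```text
time: 14.77
eef_pos: [0.5543, 0.146, 0.139]
tcp_rot: [-0.0, 1.0, 0.0, 0.001]
contact_force: [-3.1, 0.0, 9.2]
opening: 0.55
finger_force: 9.5
```

>>> {"op": "arm_command", "data": {
  "series": [0,0,0.06,0,0,0,0.44,0,0,0.06,0,0,0,0.43,0,0,0.06,0,0,0,0.43]
}}

```text
time: 15.02
eef_pos: [0.5544, 0.146, 0.1386]
tcp_rot: [-0.0, 1.0, 0.0, 0.001]
contact_force: [-2.7, -0.7, 9.6]
opening: 0.572
finger_force: 8.3
```

>>> {"op": "arm_command", "data": {
  "series": [0,0,0.06,0,0,0,0.42,0,0,0.06,0,0,0,0.41,0,0,0.06,0,0,0,0.41]
}}

```text
time: 15.27
eef_pos: [0.5546, 0.146, 0.138]
tcp_rot: [-0.0, 1.0, 0.0, 0.001]
contact_force: [-2.9, -0.0, 9.0]
opening: 0.588
finger_force: 7.0
```

>>> {"op": "arm_command", "data": {
  "series": [0,0,0.06,0,0,0,0.4,0,0,0.06,0,0,0,0.39,0,0,0.06,0,0,0,0.39]
}}

```text
time: 15.52
eef_pos: [0.5548, 0.1459, 0.1371]
tcp_rot: [0.0, 1.0, 0.0, 0.002]
contact_force: [-1.5, -0.2, 8.6]
opening: 0.609
finger_force: 5.8
```

>>> {"op": "arm_command", "data": {
  "series": [0,0,0.06,0,0,0,0.38,0,0,0.06,0,0,0,0.37,0,0,0.06,0,0,0,0.37]
}}

```text
time: 15.77
eef_pos: [0.5549, 0.1459, 0.1362]
tcp_rot: [0.0, 1.0, 0.0, 0.002]
contact_force: [-0.2, 0.3, 6.9]
opening: 0.629
finger_force: 4.6
```

>>> {"op": "arm_command", "data": {
  "series": [0,0,0.06,0,0,0,0.36,0,0,0.06,0,0,0,0.35,0,0,0.06,0,0,0,0.35]
}}

```text
time: 16.02
eef_pos: [0.555, 0.1461, 0.1356]
tcp_rot: [0.0, 1.0, 0.0, 0.002]
contact_force: [-0.6, -0.0, 6.8]
opening: 0.651
finger_force: 3.1
```

>>> {"op": "arm_command", "data": {
  "series": [0,0,0.03,0,0,0,0.32,0,0,0.03,0,0,0,0.3,0,0,0.03,0,0,0,0.3]
}}

```text
time: 16.27
eef_pos: [0.555, 0.1463, 0.135]
tcp_rot: [0.0, 1.0, 0.001, 0.002]
contact_force: [0.1, 0.6, 5.5]
opening: 0.697
finger_force: 2.5
```

>>> {"op": "arm_command", "data": {
  "series": [0,0,-0.3,0,0,0,0.25,0,0,-0.8,0,0,0,0.2,0,0,-0.8,0,0,0,0.15,0,0,-0.8,0,0,0,0.15,0,0,-0.8,0,0,0,0.15]
}}

```text
time: 16.68
eef_pos: [0.5533, 0.1457, 0.1414]
tcp_rot: [0.0, 1.0, -0.0, -0.0]
contact_force: [-1.2, 0.3, 0.2]
opening: 0.853
finger_force: 0.0
```

>>> {"op": "arm_command", "data": {
  "series": [0,0,-1,0,0,0,0.15,0,0,-3,0,0,0,0.15,0,0,-6,0,0,0,0.15,0,0,-10,0,0,0,0.15,0,0,-13,0,0,0,0.15,0,0,-13,0,0,0,0.15,0,0,-13,0,0,0,0.15]
}}

```text
time: 17.27
eef_pos: [0.555, 0.146, 0.2756]
tcp_rot: [-0.0, 1.0, 0.0, 0.003]
contact_force: [-0.5, -0.2, -0.3]
opening: 0.846
finger_force: 0.0
```

```bash
python3 - <<'E'
from h import *
from plant import vision,telemetry
s=telemetry.get_state();print(s["contact_force"],s["eef_pos"],s["time"])
c=vision.read_camera("scene");u,v=proj(c,[.554,.146,.14])[0].astype(int)
im=c["color"][v-30:v+30,u-40:u+40]
cv2.imwrite("pics/n5.png",cv2.resize((255*(im/255.)**.4).astype(np.uint8),(800,600),interpolation=cv2.INTER_CUBIC))
E
```

```text
[-0.5064045  -0.2368099  -0.34245495] [0.55496655 0.14596018 0.27561008] 17.2667
```

View pics/n5.png

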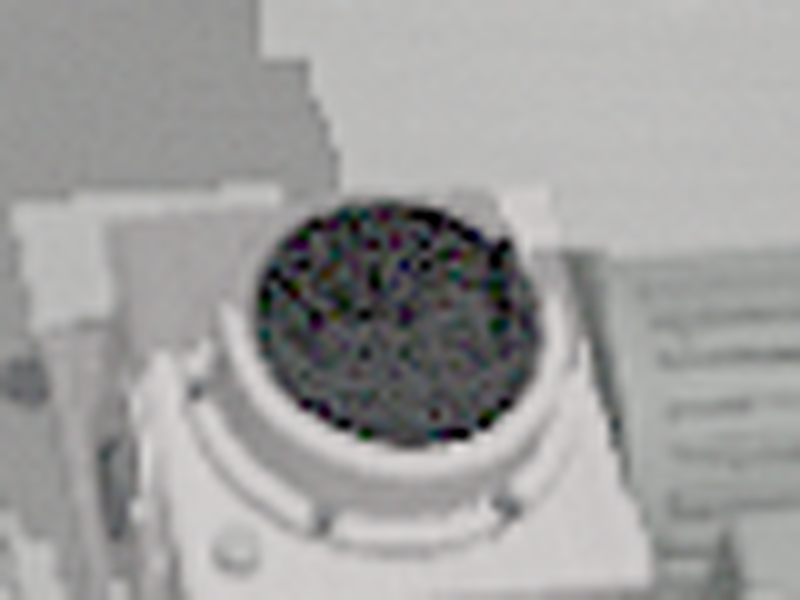

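The cap sits level and centred in the collar (flange crop x 258–540, rim about 222–575) and the fingers are clear. The tab force fell steadily to 4.6 N at the free width while I kept pressing. That means the tabs are fully out, which is only possible with the lips in the groove.

```bash
python3 -c "
from plant import ctrl
print(ctrl.sign_off())"
```

```text
the job is handed in; nothing more can be done
None
```

I pressed the larger cap into the collar, let its tabs spring out into the groove and let go, then handed the job in at about 17 s of the 48 s. The hand-in gave no verdict; that the cap is locked is my reading of the tab spring force (4.6 N at the tabs' free width) and of the last picture, which shows it level and centred.

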